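Open the padding press and take out the swatch book

ROBOT

A 6-joint arm with a two-finger parallel gripper is mounted at the origin on the work surface. World frame = base frame: x ahead of the robot, y to its left, z up, the work surface at z = 0. Lengths are in m, angles in degrees, forces in N, time in s.
With the tool pointing down it reaches from about 0.225 to 0.875 m from the base axis. Payload 3.4 kg.
Tool frame: the origin (TCP) lies midway between the tips of the shut fingers; the grasp point (between the pads) lies 19 mm behind it; z points along the fingers, y is the line along which they close (so a half turn about z gives the same grasp; the last joint's range is limited). The gripper opens to 85 mm and grips with 20 to 120 N. Pads are 22 mm wide; open, the fingers measure 114 mm over their backs; the gripper's body (76 mm by 85 mm) begins 54 mm behind the grasp point. The pads swing forward as they close: fully open they stand 13 mm farther back than shut.
Start: joints at [-76.089, 15.808, 86.224, -0, 77.962, -6.933], TCP at [0.205, -0.537, 0.231] pointing down, gripper open.
Joint ranges: [-165.64, 165.64], [-43.16, 119.46], [12.63, 154.43], [-67.54, 247.53], [6.08, 155.33], [-154.97, 154.97]. Speed limits (degrees/s): [147.25, 147.25, 180, 180, 180, 180].

INTERFACE

Orientations are given as a 3x3 rotation matrix whose columns are the frame's x, y, z axes.
In Python, from workcell import monitor, viewer, workorder gives the robot as it stands. The module is installed in compiled form; this text tells all that it offers.
- The arm moves only by the shell command python3 -m creep 'ROWS' [OPENING] [FORCE]. ROWS is JSON, one flat list of numbers, 6 for each row, row after row: the shift along the tool's x, y, z each as a share of 50 cm, from -1 to 1, then the turn, a rotation vector about the tool's x, y, z each as a share of 120 degrees, from -1 to 1. In form: [dx, dy, dz, wx, wy, wz, dx, dy, dz, wx, wy, wz, ...]. A call has exactly 8 rows; each row is the pose to reach, as a shift and turn from the pose commanded when the call began, along the tool's axes at that moment; what a row does not reach only later rows make up. A row lasts 1/10 s, in which the tool goes at most 50 mm and 8.59 degrees, less where a joint would pass 70% of its speed; a pose out of reach is approached as far as the arm can. A call with a number of a shift or a turn outside -1 to 1 is refused whole. A call with a gripper value outside its range is refused whole. OPENING is the gripper command: -1 is shut, 1 is fully open, values between are in proportion, set as the call begins (- or left out, the last holds). The fingers move at their own pace and stop on an object; FORCE is the grip in N (left out, the last holds). Time passes only in rows, so rows that repeat a pose let the fingers close, or fill a call up. It gives the time, the measured TCP pose, the force, the opening and the grip force at its end, in the units of the state.
- monitor.get_obs(): the state, without advancing time (a new reading comes with each control period).
- viewer.capture(name): name is "scene" or "top" or "wrist"; returns a dict with "frame" (420x560x3 uint8, red, green, blue), "fx", "fy", "cx", "cy" (pixels), "dist" ([k1, k2, p1, p2, k3] as OpenCV has them; the pictures are not rectified), "R" (3x3) and "t" (3): a world point X has camera coordinates R X + t. Camera axes: x right, y down, z forward; pixel columns grow to the right and rows downward; lengths in m; the calibration is good to about 2 mm. A picture is of the moment at which its call begins. There is no depth.
- workorder.sign_off(): hands the job in; it is judged then, once.
The state is a dict: "time_s": time; "joint_positions": joint angles; "joint_velocities": joint speeds; "effort": joint torques, N m; "position": TCP position; "orientation": TCP orientation; "force": force on the tool from outside, world axes, zero at the start; "torque": the same for the moment, N m; "width": finger opening in m; "grasp_force": force on a finger pad.
Only numpy, scipy, OpenCV 4.12 (cv2) and the standard library are available. Lean on these libraries where they do the work, as an engineer would, in place of code of your own. Each camera call takes 0.05 s, during which the arm holds its last target. There are 200 camera calls.

TASK

The glue on the swatch book in the small screw press has set. Take the black crank handle and wind the handwheel up until you feel it come against its top stop, without forcing it, then ease it back about a quarter turn; after that draw the swatch book out from under the foot and lay it down flat inside the empty metal tray without dropping it, leaving the other things on the bench where they are.

Things in the scene. Friction and masses are not known exactly. Their poses are not given: they have to be found in the camera images.
- press: Bench screw press, fixed. Origin on the bench under the upright screw's axis; z up; x from the open front to the rear. Base plate 12 mm thick, 150 mm wide (x -50 to 65 mm), with a 36 mm wide tongue to the front (x -155 to -50). Columns of 18 mm diameter at x 0, y +/-55 mm carry a bridge (40 by 148 mm) 100 to 122 mm above the bench, with a nut on it up to 130 mm.
- press_wheel: Aluminium handwheel, a level disc 100 mm across, 10 mm thick. Origin: on the axis at its underside; x towards the crank. Anticlockwise from above raises screw, wheel and foot, 10 mm a turn. Stiff (about 4 to 5 N at the crank), stays where left. The unmarked hard top stop, 1.1 to 2.3 turns above the start, must be felt. Over 60 N from the fingers (each pad's push added up) strains it: squeeze with 10 to 12 N, stop at once at the stop.
- wheel_hub (a point): Point on the screw's axis, 15 mm above the underside of the handwheel (5 mm above its disc): top of the hub, 34 mm diameter.
- crank_top (a point): Top centre of the black crank handle, an upright round handle 16 to 17 mm in diameter and 42 mm tall, standing on the disc 37 mm off the screw's axis. It spins freely about its own upright axis, so it can be pinched from above and led round without turning the hand. The point is 39.5 mm above wheel_hub and 44.5 mm above the disc's top face.
- press_foot: Round steel foot of 40 mm diameter under the screw, sprung: it bears on the swatch book with about 5 to 13 N at the start and comes free of it when the wheel has been raised by 12 mm at most. With the wheel near its top stop it hangs 8 to 11 mm above the book. Origin: centre of its underside.
- swatch_book: Closed swatch book with grey patches, a rigid block 210 mm long (x), 48 mm wide (y), 24 mm thick, 0.15 to 0.31 kg. Origin: centre of its underside. It lies flat on the press base along the press's x, its middle about 85 mm in front of the screw and 20 mm of it behind the screw's axis; the front part is free to be gripped across its width.
- tray: Empty aluminium tray fixed to the bench, 270 mm (x) by 150 mm (y), 30 mm high, walls and floor 5 mm thick. Origin: centre of its underside; z up.
- ink_knife: Ink knife with wooden handle, 210 mm long, lying beside the press. Leave alone. Origin: underside.
- tin_lid: Shallow steel tin lid, 84 mm across, 18 mm high, beside the press. Leave alone. Origin: centre of underside.
- ink_tin: Closed steel ink tin, 76 mm across, 75 mm high, behind the tray. Leave alone. Origin: centre of underside.
- brayer: Hand ink roller, 90 mm wide rubber roll of 34 mm diameter, wooden handle, lying left of the tray. Leave alone. Origin: on the bench under the roll.
- colour_fan: Another closed swatch book, with coloured patches, 150 by 50 by 18 mm, lying at the far edge. Leave alone. Origin: centre of underside.
- screwdriver: Screwdriver lying to the right. Leave alone. Origin: underside.
- ink_jar: Amber jar with black cap, 60 mm across, 80 mm high, to the right. Leave alone. Origin: centre of underside.

How it is judged (in metres and radians):
On the way, in this order (a step that is already met when the one before it is completed fails the run):
1. the handwheel is wound up against its top stop (z of wheel_hub in the frame of press above 0.17688 m), for 0.1 s.
2. the handwheel is eased back by about a quarter turn (1/8 to 3/8) (z of wheel_hub in the frame of press between 0.17353 and 0.17603 m), for 0.2 s.
At the end, for the whole second after the job is handed in: The handwheel stands an eighth to three eighths of a turn below its top stop (1.25 to 3.75 mm lower), and the swatch book lies flat (within 0.06 rad) and at rest on the floor of the tray, right side up, released (all of step 2 and z of swatch_book in the frame of tray between 0.002 and 0.009 m and x of swatch_book in the frame of tray between -0.035 and 0.035 m and y of swatch_book in the frame of tray between -0.06 and 0.06 m and angle between swatch_book's own z axis and vertical below 0.06 rad and linear speed of swatch_book below 0.02 m/s); the robot touches nothing.
It fails at once if wheel or crank forced with more than 60 N (contact force between the fingers and press_wheel above 60 N).
It fails at once if swatch book dragged more than 12 mm while the foot still bears on it (contact force between press_foot and swatch_book above 1 N and distance of swatch_book from where it was at the start of the episode above 0.012 m).
It fails at once if swatch book dropped into or pressed hard on the tray (over 40 N) (contact force between swatch_book and tray above 40 N).
It fails at once if a bystander moved by more than 20 mm (distance of any of ink_knife, tin_lid, ink_tin, brayer, colour_fan, screwdriver, ink_jar from where it was at the start of the episode above 0.02 m).
It also fails if it takes over 72 s, if anything falls off the work surface, if the arm or the gripper's body presses on something with over 40 N, if the wrist force passes 120 N, or if a joint passes its speed limit or range.

## Working session

There is one attempt and no reset: what is moved stays moved. The work goes in short steps, Python scripts to look and compute and a shell command to move; the robot and the scene stay as the last step left them, time stands still between calls to the robot, and variables do not carry over. Pictures are saved under pics/ and viewed, at most 13 in all, crops included, and the job is handed in when it is done.

```bash
mkdir -p pics; python3 - <<'E'
from workcell import monitor, viewer
import cv2,pickle,numpy as np
o=monitor.get_obs();print(o)
for n in("scene","top"):
    c=viewer.capture(n);pickle.dump(c,open(n+".pkl","wb"));cv2.imwrite(f"pics/{n}0.png",c["frame"][:,:,::-1])
    print(n,c["fx"],c["cx"],c["cy"],c["dist"],(-np.array(c["R"]).T@c["t"]).round(3))
E
```

```text
{'time_s': 0.0, 'joint_positions': array([-7.60894234e+01,  1.58500181e+01,  8.62941615e+01,  3.43365622e-04,
        7.79622310e+01, -6.93116199e+00]), 'joint_velocities': array([ 0.07079844, -0.10237529, -0.02626228,  0.02150421,  0.22554647,
        0.00942841]), 'effort': array([-3.56100109e-04, -4.16778767e+01, -2.45808059e+01, -2.80398481e-04,
        1.10450661e-02,  7.78176542e-06]), 'position': array([ 0.20446535, -0.53686686,  0.23042323]), 'orientation': array([[ 9.34567239e-01,  3.55786287e-01, -4.40798664e-04],
       [ 3.55786486e-01, -9.34565526e-01,  1.80415562e-03],
       [ 2.29938592e-04, -1.84293494e-03, -9.99998275e-01]]), 'force': array([ 0.05957492, -0.52383944,  0.02595558]), 'torque': array([-0.05186797, -0.02378142,  0.01025011]), 'grasp_force': 0.0, 'width': 0.08516902573196924}
scene 544.1244249790152 271.47265365118517 205.9469952034761 [-0.21436915  0.          0.          0.          0.        ] [ 1.093 -0.975  1.222]
top 472.97658320339576 287.5673755488579 203.0376250295499 [-0.00098274  0.          0.          0.          0.        ] [ 0.371 -0.036  1.477]
```

View pics/scene0.png

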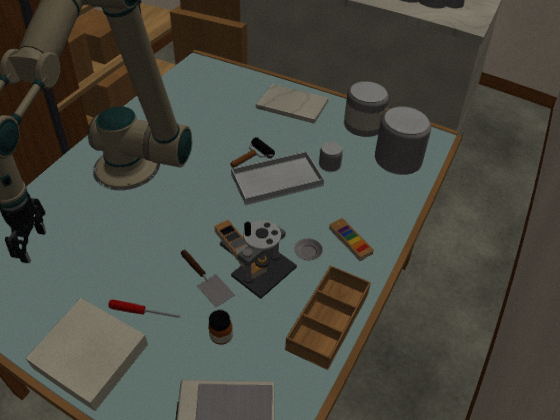

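View pics/top0.png

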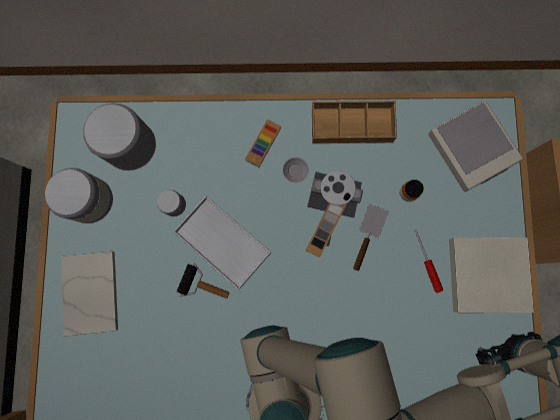

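The scene view shows the press with its wheel near (263,235) and the black crank at (248,229). In the top view the wheel is near (339,187), the book's front end near (318,240) and the tray near (223,242). I'll zoom in on both.

```bash
python3 - <<'E'
import cv2,pickle,numpy as np
s=pickle.load(open("scene.pkl","rb"))["frame"];t=pickle.load(open("top.pkl","rb"))["frame"]
a=cv2.resize(s[205:305,205:305],(395,500),interpolation=3) if 0 else cv2.resize(s[205:305,205:305],(400,400),interpolation=cv2.INTER_CUBIC)
b=cv2.resize(t[160:260,290:390],(400,400),interpolation=cv2.INTER_CUBIC)
im=np.clip(np.hstack([a,b]).astype(float)*1.6,0,255).astype(np.uint8)
cv2.imwrite("pics/z1.png",im[:,:,::-1])
E
```

```text
(no output)
```

View pics/z1.png

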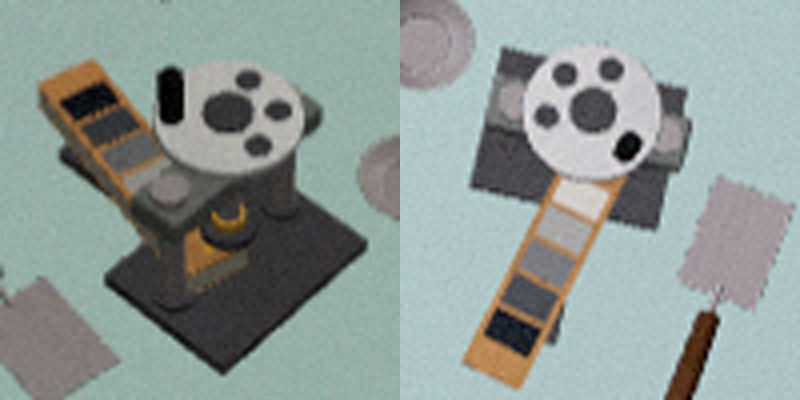

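The crops show the hub at crop (228,111) and (594,110), and the crank top near (170,72) and (630,145). The book runs from the front of the press to the lower left, with its front corners near (465,362) and (520,388). Next I'll triangulate these.

```bash
cat > h.py <<'E'
import cv2,pickle,numpy as np
def ray(c,p):
    K=np.array([[c["fx"],0,c["cx"]],[0,c["fy"],c["cy"]],[0,0,1]])
    u=cv2.undistortPoints(np.array([[p]],float),K,np.array(c["dist"]))[0,0]
    R=np.array(c["R"]);d=R.T@np.array([u[0],u[1],1]);return -R.T@np.array(c["t"]),d/np.linalg.norm(d)
def plane(c,p,z):
    o,d=ray(c,p);return o+d*(z-o[2])/d[2]
def tri(*cp):
    A=np.zeros((3,3));b=np.zeros(3);rs=[ray(c,p) for c,p in cp]
    for o,d in rs:
        M=np.eye(3)-np.outer(d,d);A+=M;b+=M@o
    x=np.linalg.solve(A,b);return x,max(np.linalg.norm(np.cross(x-o,d)) for o,d in rs)
def proj(c,X):
    K=np.array([[c["fx"],0,c["cx"]],[0,c["fy"],c["cy"]],[0,0,1]])
    return cv2.projectPoints(np.array([X],float),cv2.Rodrigues(np.array(c["R"]))[0],np.array(c["t"]),K,np.array(c["dist"]))[0][0,0]
E
python3 - <<'E'
from h import *
np.set_printoptions(precision=4,suppress=True)
s=pickle.load(open("scene.pkl","rb"));t=pickle.load(open("top.pkl","rb"))
def comps(c,m,x0,y0,x1,y1,mn):
    mm=np.zeros_like(m);mm[y0:y1,x0:x1]=m[y0:y1,x0:x1]
    n,l,st,ce=cv2.connectedComponentsWithStats(mm)
    for i in range(1,n):
        if st[i,4]>=mn: print(st[i],ce[i].round(2))
for nm,c,box in(("s",s,(240,215,285,245)),("t",t,(318,168,358,208))):
    g=cv2.cvtColor(c["frame"],cv2.COLOR_RGB2GRAY)
    print(nm,"dark");comps(c,(g<75).astype(np.uint8),*box,8)
    print("black");comps(c,(g<22).astype(np.uint8),*box,5)
def book(c,box):
    h=cv2.cvtColor(c["frame"],cv2.COLOR_RGB2HSV);m=((h[:,:,1]>90)&(h[:,:,0]<25)&(h[:,:,2]>70)).astype(np.uint8)
    mm=np.zeros_like(m);x0,y0,x1,y1=box;mm[y0:y1,x0:x1]=m[y0:y1,x0:x1]
    return mm
m=cv2.morphologyEx(book(t,(300,200,350,260)),cv2.MORPH_CLOSE,np.ones((9,9)))
n,l,st,ce=cv2.connectedComponentsWithStats(m);i=1+np.argmax(st[1:,4]);r=cv2.minAreaRect(np.argwhere(l==i)[:,::-1].astype(np.float32))
print("book top",r);
for p in cv2.boxPoints(r): print(p,plane(t,p,.036))
h=cv2.cvtColor(t["frame"],cv2.COLOR_RGB2HSV)
# tray : low saturation region
m=((h[:,:,1]<40)&(h[:,:,2]>60)).astype(np.uint8);mm=np.zeros_like(m);mm[190:295,170:278]=m[190:295,170:278]
mm=cv2.morphologyEx(mm,cv2.MORPH_OPEN,np.ones((3,3)))
n,l,st,ce=cv2.connectedComponentsWithStats(mm);i=1+np.argmax(st[1:,4]);r=cv2.minAreaRect(np.argwhere(l==i)[:,::-1].astype(np.float32))
print("tray",r)
for p in cv2.boxPoints(r): print(p,plane(t,p,.03),proj(s,plane(t,p,.03)))
print(plane(t,r[0],.03))
E
```

```text
s dark
[244 221   7  15  93] [247.17 228.1 ]
[264 223   6   5  25] [266.6  224.76]
[255 228  14  10 107] [261.52 232.63]
[280 229   5  11  36] [282.11 233.78]
[271 230   7   5  28] [274.11 232.18]
[240 235   9  10  51] [242.57 240.67]
[266 239   7   5  31] [269. 241.]
black
[245 222   6  14  75] [247.41 228.72]
t dark
[318 172   8   9  45] [320.67 176.04]
[340 175   6   5  27] [342.41 176.93]
[328 176   6   5  25] [330.76 178.2 ]
[354 181   4   8  22] [356.   184.23]
[333 182  11  11 100] [337.88 187.13]
[324 186   6   6  25] [326.12 188.52]
[318 190  11  18 120] [321.56 200.75]
[343 193   8   8  40] [346.42 196.38]
[345 197  13  11  94] [351.84 203.07]
black
[344 193   6   7  29] [346.52 196.38]
book top ((325.6000061035156, 226.80001831054688), (16.099689483642578, 59.03219223022461), 26.56505012512207)
[305.2 249.6] [ 0.4559 -0.0642  0.036 ]
[331.6 196.8] [ 0.618  -0.1471  0.036 ]
[346. 204.] [ 0.5952 -0.191   0.036 ]
[319.6 256.8] [ 0.4339 -0.1076  0.036 ]
tray ((223.49996948242188, 241.99996948242188), (106.99998474121094, 103.99998474121094), -0.0)
[170. 294.] [0.3243 0.345  0.03  ] [257.0982 132.9702]
[170. 190.] [0.6438 0.3565 0.03  ] [341.2449 160.2837]
[277. 190.] [0.6416 0.0218 0.03  ] [295.6064 224.213 ]
[277. 294.] [0.3234 0.0217 0.03  ] [206.1332 187.9136]
[0.4805 0.1859 0.03  ]
```

```bash
python3 - <<'E'
from h import *
np.set_printoptions(precision=4,suppress=True)
s=pickle.load(open("scene.pkl","rb"));t=pickle.load(open("top.pkl","rb"))
hub=tri((s,(261.6,232.6)),(t,(337.9,187.1)));print("hub",hub)
hs=[tri((s,a),(t,b)) for a,b in (((266.6,224.76),(330.76,178.2)),((274.1,232.2),(342.4,176.9)),((266.6,224.76),(326.12,188.52)),((274.1,232.2),(330.76,178.2)),((269,241),(342.41,176.93)))];print(hs)
print("crank",tri((s,(247.4,224)),(t,(347.0,196))))
g=cv2.cvtColor(t["frame"],cv2.COLOR_RGB2HSV)
print(g[240,150:300:4].tolist())
# tray rect by edges: brightness contrast vs hue
b=t["frame"][185:300,165:285].astype(int);d=b[:,:,1]-b[:,:,0]
m=(d<8).astype(np.uint8);m=cv2.morphologyEx(m,cv2.MORPH_OPEN,np.ones((5,5)))
n,l,st,ce=cv2.connectedComponentsWithStats(m)
print(st)
l0=l[57,58];q=np.argwhere(l==l0)[:,::-1].astype(np.float32)+[165,185]
r=cv2.minAreaRect(q.astype(np.float32));print(r)
for p in cv2.boxPoints(r):print(plane(t,p,.03),proj(s,plane(t,p,.03)))
print(plane(t,r[0],.03))
E
```

```text
hub (array([ 0.6255, -0.1556,  0.158 ]), np.float64(0.0007082681239337057))
[(array([ 0.6398, -0.1387,  0.1819]), np.float64(0.00721153280304984)), (array([ 0.6567, -0.1621,  0.1813]), np.float64(0.008799154633187568)), (array([ 0.6221, -0.1225,  0.1549]), np.float64(0.000596658392223549)), (array([ 0.652 , -0.1361,  0.155 ]), np.float64(0.000726190183444751)), (array([ 0.6553, -0.1693,  0.1553]), np.float64(0.0005871882873069931))]
crank (array([ 0.5943, -0.1762,  0.194 ]), np.float64(0.0017300845877366703))
[[84, 29, 124], [88, 27, 130], [90, 26, 128], [88, 31, 123], [90, 29, 125], [92, 29, 125], [92, 27, 125], [93, 23, 123], [98, 22, 125], [150, 5, 106], [165, 4, 135], [30, 2, 135], [150, 4, 134], [140, 6, 133], [135, 4, 133], [135, 4, 134], [150, 2, 133], [165, 4, 134], [113, 7, 138], [135, 8, 129], [160, 6, 130], [140, 6, 133], [110, 12, 133], [120, 8, 133], [108, 9, 135], [60, 2, 131], [120, 4, 121], [90, 32, 110], [90, 23, 121], [95, 26, 126], [86, 33, 122], [92, 28, 129], [86, 30, 128], [90, 25, 121], [88, 31, 124], [92, 29, 124], [96, 32, 128], [90, 26, 129]]
[[   0    0  120  115 8510]
 [   0    5   21   26  456]
 [  10   13   94   90 4315]
 [  14   82   14   29  260]
 [  32   96   32   17  259]]
((221.80792236328125, 241.99099731445312), (87.68333435058594, 50.087608337402344), 41.3477783203125)
[0.5126 0.3445 0.03  ] [304.7488 149.8246]
[0.6296 0.245  0.03  ] [323.5725 178.4349]
[0.4489 0.0392 0.03  ] [242.8853 198.1734]
[0.3363 0.1389 0.03  ] [229.1071 167.78  ]
[0.4806 0.1911 0.03  ]
```

```bash
python3 -m creep '[0,0,-0.1,0,0,0, 0.9,-0.38,-0.26,0,0,0.6, 0.9,-0.38,-0.26,0,0,0.6, 0.9,-0.38,-0.26,0,0,0.6, 0.9,-0.38,-0.26,0,0,0.6, 0.9,-0.38,-0.26,0,0,0.6, 0.9,-0.38,-0.26,0,0,0.6, 0.9,-0.38,-0.26,0,0,0.6]' 1 12; python3 -c "
from workcell import monitor as m
o=m.get_obs();print(o['position'],o['orientation'],o['joint_positions'])"
```

```text
time_s: 0.9
position: [0.4366, -0.3157, 0.3336]
orientation: [[0.819, -0.574, -0.0], [-0.574, -0.819, 0.0], [-0.0, 0.0, -1.0]]
force: [1.9, -0.7, 0.6]
width: 0.0854
grasp_force: 0.0
[ 0.43663377 -0.31571719  0.33356728] [[ 8.18625572e-01 -5.74327470e-01 -3.59700164e-04]
 [-5.74327425e-01 -8.18625651e-01  2.28825504e-04]
 [-4.25880554e-04  1.92632602e-05 -9.99999909e-01]] [-4.32667353e+01  1.03449388e+01  7.93553812e+01 -4.57874479e-03
  9.03236732e+01  8.17857882e+01]
```

```bash
python3 -m creep '[0.07,-0.33,-0.05,0,0,0.125, 0.07,-0.33,-0.05,0,0,0.125, 0.07,-0.33,-0.05,0,0,0.125, 0.07,-0.33,-0.05,0,0,0.125, 0.07,-0.33,-0.05,0,0,0.125, 0.07,-0.33,-0.05,0,0,0.125, 0.07,-0.33,-0.05,0,0,0.125, 0.07,-0.33,-0.05,0,0,0.125]'; python3 - <<'E'
from h import *
from workcell import viewer
c=viewer.capture("wrist");pickle.dump(c,open("w1.pkl","wb"));cv2.imwrite("pics/w1.png",c["frame"][:,:,::-1])
print((-np.array(c["R"]).T@c["t"]).round(3),np.array(c["R"]).round(3),proj(c,(.6255,-.1556,.158)),proj(c,(.594,-.176,.1975)))
E
```

```text
time_s: 1.7
position: [0.5575, -0.2026, 0.3584]
orientation: [[0.645, -0.764, -0.001], [-0.764, -0.645, -0.0], [-0.0, 0.001, -1.0]]
force: [0.1, -0.3, 0.7]
width: 0.0852
grasp_force: 0.0
[ 0.612 -0.266  0.501] [[-0.765 -0.645 -0.001]
 [-0.61   0.723  0.325]
 [-0.209  0.249 -0.946]] [213.64124242 175.64032329] [241.51229433 188.37528898]
```

View pics/w1.png

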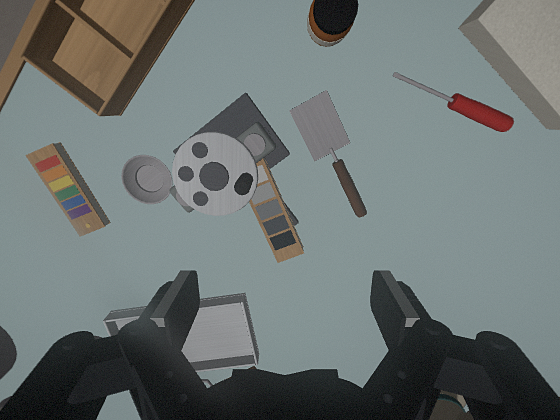

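The wrist view shows the hub at (213,177), the crank at about (243,185), the book's front end at (290,250) and the tray at (190,330). I'll fit these now.

```bash
cat > w.py <<'E'
from h import *
np.set_printoptions(precision=4,suppress=True)
def blobs(c,x0,y0,x1,y1,th,mn):
    g=cv2.cvtColor(c["frame"],cv2.COLOR_RGB2GRAY);m=np.zeros_like(g);m[y0:y1,x0:x1]=(g[y0:y1,x0:x1]<th)
    n,l,st,ce=cv2.connectedComponentsWithStats(m)
    return [(st[i],ce[i]) for i in range(1,n) if st[i,4]>=mn]
E
python3 - <<'E'
from w import *
s=pickle.load(open("scene.pkl","rb"));t=pickle.load(open("top.pkl","rb"));c=pickle.load(open("w1.pkl","rb"))
g=cv2.cvtColor(c["frame"],cv2.COLOR_RGB2GRAY);print(c["fx"],c["cy"],g[180:190,225:262:3])
for th in(30,80):
  for b in blobs(c,172,132,260,218,th,20):print(th,b)
h=(213.4,176.4)
for n,a in(("st",((s,(261.6,232.6)),(t,(337.9,187.1)))),):print(tri(*a))
for d in(blobs(c,195,160,232,192,80,100)):
  p=d[1];print("hub",tri((c,p),(s,(261.6,232.6))),tri((c,p),(t,(337.9,187.1))),tri((c,p),(s,(261.6,232.6)),(t,(337.9,187.1))), plane(c,p,.158))
E
```

```text
303.12208457808765 210.54629813998463 [[ 81  91 147 153  35  49  53  48  47  29 148 160 152]
 [ 78 127 149 156  43  51  49  46  53  47 145 161 153]
 [ 78 164 144 162  48  51  54  48  47 131 145 162 134]
 [ 74 161 148 168  47  56  52  41  45 166 146 139 109]
 [ 71 152 146 139  60  50  56  55  51 164 144 113 109]
 [ 54 148 145  62  49  48  56  52  44 159 142 110 112]
 [126 148 146  37  53  48  55  53  44 153 143 119 132]
 [158 149 146  27  55  50  49  49  42 150 141 130 126]
 [155 149 144  93  52  53  50  55  35 152 123 130 130]
 [151 147 147  95  59  57  51  55  47 150  93 130 129]]
80 (array([190, 132,  14,   6,  21], dtype=int32), array([196.4762, 133.4286]))
80 (array([221, 132,  34,  29, 108], dtype=int32), array([236.4444, 137.7593]))
80 (array([192, 142,  16,  16, 159], dtype=int32), array([199.5472, 149.6352]))
80 (array([173, 144,   9,  10,  21], dtype=int32), array([176.2381, 149.2381]))
80 (array([199, 162,  30,  29, 484], dtype=int32), array([214.0702, 175.5868]))
80 (array([178, 166,  16,  15, 132], dtype=int32), array([185.2955, 173.197 ]))
80 (array([234, 173,  19,  22, 298], dtype=int32), array([243.3255, 183.5705]))
80 (array([193, 192,  15,  14, 113], dtype=int32), array([199.9558, 197.8761]))
(array([ 0.6255, -0.1556,  0.158 ]), np.float64(0.0007082681239337057))
hub (array([ 0.6256, -0.1554,  0.1577]), np.float64(0.0005648243652048168)) (array([ 0.625 , -0.156 ,  0.1579]), np.float64(0.00014340724390839946)) (array([ 0.6254, -0.1557,  0.1579]), np.float64(0.0008514298855358622)) [ 0.6252 -0.156   0.158 ]
```

```bash
python3 - <<'E'
from w import *
s=pickle.load(open("scene.pkl","rb"));t=pickle.load(open("top.pkl","rb"));c=pickle.load(open("w1.pkl","rb"))
H=np.array([.6253,-.1557,.158])
cr=[plane(c,(243.3,183.6),.1755),tri((c,(243.3,183.6)),(t,(346.6,196.4)))[0],tri((c,(243.3,183.6)),(s,(247.4,228.7)))[0],tri((c,(243.3,183.6)),(s,(247.4,228.7)),(t,(346.6,196.4)))[0]]
for x in cr:
  d=x-H;print(x,np.hypot(d[0],d[1]),np.degrees(np.arctan2(d[1],d[0])))
# base & top ends
for z in(.153,.1975):
  for a in(-145,-150,-155): 
    r=np.radians(a);X=H+[.037*np.cos(r),.037*np.sin(r),z-.158];print(z,a,proj(c,X),proj(t,X),proj(s,X))
# book in wrist view
h=cv2.cvtColor(c["frame"],cv2.COLOR_RGB2HSV);m=((h[:,:,1]>90)&(h[:,:,0]<25)&(h[:,:,2]>70)).astype(np.uint8)
m[:, :240]=0;m[:,310:]=0;m[:160]=0;m[270:]=0
m=cv2.morphologyEx(m,cv2.MORPH_CLOSE,np.ones((21,21)));n,l,st,ce=cv2.connectedComponentsWithStats(m);i=1+np.argmax(st[1:,4])
cn=cv2.findContours((l==i).astype(np.uint8),0,1)[0][0];q=cv2.approxPolyDP(cn,4,True)[:,0];print(q.tolist())
for p in q:print(plane(c,p.astype(float),.036))
E
```

```text
[ 0.5945 -0.1751  0.1755] 0.03635796609583351 -147.81611358789218
[ 0.5944 -0.1771  0.1818] 0.037632988831230875 -145.27323889907333
[ 0.5947 -0.1748  0.1751] 0.0360673775713336 -148.06538832630383
[ 0.5951 -0.1767  0.1779] 0.036807239707064766 -145.1612486433287
0.153 -145 [246.4326 177.5427] [345.3415 197.7432] [247.174  234.9502]
0.153 -150 [246.1788 180.2133] [344.3926 198.3525] [247.1312 234.0246]
0.153 -155 [245.6895 182.8273] [343.3918 198.8775] [247.196 233.101]
0.1975 -145 [241.2942 187.1138] [347.0126 195.0244] [246.7899 223.4401]
0.1975 -150 [241.0233 190.1104] [346.0319 195.6539] [246.7471 222.511 ]
0.1975 -155 [240.4855 193.0413] [344.9974 196.1962] [246.8144 221.5839]
[[261, 160], [256, 163], [257, 199], [249, 201], [280, 261], [303, 252]]
[ 0.5891 -0.1831  0.036 ]
[ 0.5921 -0.1745  0.036 ]
[ 0.555  -0.1302  0.036 ]
[ 0.5627 -0.1193  0.036 ]
[ 0.4553 -0.0684  0.036 ]
[ 0.4364 -0.1068  0.036 ]
```

```bash
python3 -m creep '[0.007,-0.09,0,0,0,0, 0.007,-0.09,0.08,0,0,0, 0.007,-0.09,0.16,0,0,0, 0.007,-0.09,0.2,0,0,0, 0.007,-0.09,0.2,0,0,0, 0.007,-0.09,0.2,0,0,0, 0.007,-0.09,0.2,0,0,0, 0.007,-0.09,0.2,0,0,0]'; python3 - <<'E'
from w import *
from workcell import viewer,monitor
print(monitor.get_obs()["position"])
c=viewer.capture("wrist");pickle.dump(c,open("w2.pkl","wb"));cv2.imwrite("pics/w2.png",c["frame"][:,:,::-1])
print(proj(c,(.6253,-.1557,.158)),proj(c,(.5944,-.1761,.1975)),proj(c,(.5944,-.1761,.153)))
E
```

```text
time_s: 2.55
position: [0.5958, -0.1759, 0.2606]
orientation: [[0.646, -0.763, 0.003], [-0.763, -0.646, -0.002], [0.003, -0.002, -1.0]]
force: [-0.0, -1.2, -0.5]
width: 0.0853
grasp_force: 0.0
[ 0.5958 -0.1759  0.2606]
[243.8333 205.7639] [287.196  227.9945] [286.9111 208.8149]
```

View pics/w2.png

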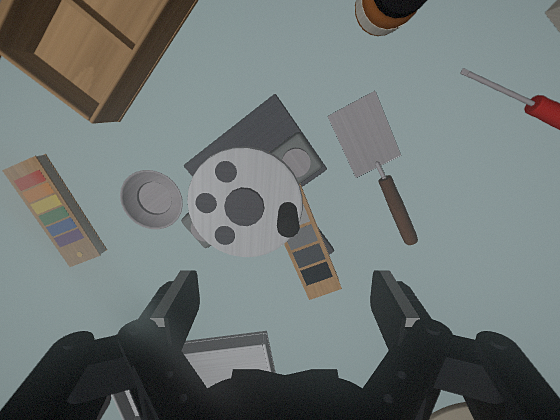

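The crank top is at about (288,228) and the hub at (244,206), which matches the prediction within 1 px. I'll descend and pinch.

```bash
python3 -m creep '[0,0.003,0.05,0,0,0, 0,0.003,0.1,0,0,0, 0,0.003,0.15,0,0,0, 0,0.003,0.19,0,0,0, 0,0.003,0.19,0,0,0, 0,0.003,0.19,0,0,0, 0,0.003,0.19,0,0,0, 0,0.003,0.19,0,0,0]' -0.4 12; python3 -m creep '[0,0,0,0,0,0, 0,0,0,0,0,0, 0,0,0,0,0,0, 0,0,0,0,0,0, 0,0,0,0,0,0, 0,0,0,0,0,0, 0,0,0,0,0,0, 0,0,0,0,0,0]' -1 12
```

```text
time_s: 3.4
position: [0.5948, -0.1766, 0.1652]
orientation: [[0.646, -0.763, 0.003], [-0.763, -0.646, -0.001], [0.003, -0.001, -1.0]]
force: [0.3, -0.4, -0.1]
width: 0.0257
grasp_force: 0.0
time_s: 4.2
position: [0.5939, -0.177, 0.165]
orientation: [[0.646, -0.763, 0.001], [-0.763, -0.646, -0.002], [0.002, 0.001, -1.0]]
force: [-2.4, -2.8, 6.2]
width: 0.016
grasp_force: 19.8
```

```bash
cat > circ.py <<'E'
import numpy as np,sys
def rows(phi,step,psi=-49.7,R=.037):
    a=np.radians(phi-psi);o=[]
    for k in range(1,9):
        b=np.radians(phi+step*k-psi)
        o+=[R*(np.cos(b)-np.cos(a))/.5,-R*(np.sin(b)-np.sin(a))/.5,-.01*step*k/360/.5]
    print(phi,"->",phi+8*step," | ".join("%.4f,%.4f,%.4f"%tuple(o[i:i+3]) for i in range(0,24,3)))
E
python3 -c "
from circ import *
rows(-146,5)
p=-106
for i in range(6): rows(p,10);p+=80
"
```

```text
-146 -> -106 0.0064,0.0004,-0.0003 | 0.0129,0.0003,-0.0006 | 0.0193,-0.0004,-0.0008 | 0.0256,-0.0017,-0.0011 | 0.0318,-0.0035,-0.0014 | 0.0379,-0.0058,-0.0017 | 0.0437,-0.0086,-0.0019 | 0.0492,-0.0120,-0.0022
-106 -> -26 0.0101,-0.0081,-0.0006 | 0.0186,-0.0178,-0.0011 | 0.0253,-0.0288,-0.0017 | 0.0300,-0.0408,-0.0022 | 0.0325,-0.0534,-0.0028 | 0.0328,-0.0663,-0.0033 | 0.0308,-0.0791,-0.0039 | 0.0267,-0.0913,-0.0044
-26 -> 54 -0.0062,-0.0113,-0.0006 | -0.0143,-0.0214,-0.0011 | -0.0240,-0.0299,-0.0017 | -0.0350,-0.0366,-0.0022 | -0.0470,-0.0413,-0.0028 | -0.0596,-0.0438,-0.0033 | -0.0725,-0.0441,-0.0039 | -0.0853,-0.0422,-0.0044
54 -> 134 -0.0122,0.0041,-0.0006 | -0.0235,0.0103,-0.0011 | -0.0336,0.0184,-0.0017 | -0.0421,0.0281,-0.0022 | -0.0488,0.0391,-0.0028 | -0.0535,0.0511,-0.0033 | -0.0560,0.0638,-0.0039 | -0.0563,0.0767,-0.0044
134 -> 214 0.0020,0.0128,-0.0006 | 0.0061,0.0250,-0.0011 | 0.0123,0.0363,-0.0017 | 0.0203,0.0463,-0.0022 | 0.0300,0.0549,-0.0028 | 0.0411,0.0616,-0.0033 | 0.0531,0.0663,-0.0039 | 0.0657,0.0688,-0.0044
214 -> 294 0.0129,0.0003,-0.0006 | 0.0256,-0.0017,-0.0011 | 0.0379,-0.0058,-0.0017 | 0.0492,-0.0120,-0.0022 | 0.0592,-0.0201,-0.0028 | 0.0678,-0.0297,-0.0033 | 0.0745,-0.0408,-0.0039 | 0.0791,-0.0528,-0.0044
294 -> 374 0.0025,-0.0126,-0.0006 | 0.0028,-0.0255,-0.0011 | 0.0009,-0.0383,-0.0017 | -0.0033,-0.0505,-0.0022 | -0.0095,-0.0618,-0.0028 | -0.0175,-0.0719,-0.0033 | -0.0272,-0.0804,-0.0039 | -0.0382,-0.0871,-0.0044
```

```bash
python3 -m creep '[0,0,0,0,0,0, 0,0,0,0,0,0, 0,0,0,0,0,0, 0,0,0,0,0,0, 0,0,0,0,0,0, 0,0,0,0,0,0, 0,0,0,0,0,0, 0,0,0,0,0,0]' -1 10
```

```text
time_s: 5.0
position: [0.5939, -0.177, 0.165]
orientation: [[0.646, -0.763, 0.001], [-0.763, -0.646, -0.002], [0.002, 0.001, -1.0]]
force: [-2.3, -1.8, 6.0]
width: 0.0161
grasp_force: 19.8
```

```bash
python3 -m creep '[0,0,0,0,0,0, 0,0,0,0,0,0, 0,0,0,0,0,0, 0,0,0,0,0,0, 0,0,0,0,0,0, 0,0,0,0,0,0, 0,0,0,0,0,0, 0,0,0,0,0,0]' -0.64 10;  python3 -m creep '[0,0,0,0,0,0, 0,0,0,0,0,0, 0,0,0,0,0,0, 0,0,0,0,0,0, 0,0,0,0,0,0, 0,0,0,0,0,0, 0,0,0,0,0,0, 0,0,0,0,0,0]' -0.7
```

```text
time_s: 5.8
position: [0.5939, -0.177, 0.165]
orientation: [[0.646, -0.763, 0.001], [-0.763, -0.646, -0.002], [0.002, 0.0, -1.0]]
force: [-2.2, -2.6, 7.1]
width: 0.016
grasp_force: 19.8
time_s: 6.6
position: [0.5939, -0.177, 0.165]
orientation: [[0.646, -0.763, 0.001], [-0.763, -0.646, -0.002], [0.002, 0.0, -1.0]]
force: [-2.9, -1.5, 6.9]
width: 0.016
grasp_force: 19.8
```

```bash
python3 -m creep '[0.0064,0.0004,-0.0003,0,0,0, 0.0129,0.0003,-0.0006,0,0,0, 0.0193,-0.0004,-0.0008,0,0,0, 0.0256,-0.0017,-0.0011,0,0,0, 0.0318,-0.0035,-0.0014,0,0,0, 0.0379,-0.0058,-0.0017,0,0,0, 0.0437,-0.0086,-0.0019,0,0,0, 0.0492,-0.0120,-0.0022,0,0,0]' -1 12
```

```text
time_s: 7.4
position: [0.6132, -0.1909, 0.166]
orientation: [[0.646, -0.763, -0.002], [-0.763, -0.646, 0.0], [-0.001, 0.001, -1.0]]
force: [-5.5, 0.0, 7.5]
width: 0.0159
grasp_force: 19.9
```

```bash
python3 -m creep '[0.0101,-0.0081,-0.0006,0,0,0, 0.0186,-0.0178,-0.0011,0,0,0, 0.0253,-0.0288,-0.0017,0,0,0, 0.0300,-0.0408,-0.0022,0,0,0, 0.0325,-0.0534,-0.0028,0,0,0, 0.0328,-0.0663,-0.0033,0,0,0, 0.0308,-0.0791,-0.0039,0,0,0, 0.0267,-0.0913,-0.0044,0,0,0]'; python3 -m creep '[-0.0062,-0.0113,-0.0006,0,0,0, -0.0143,-0.0214,-0.0011,0,0,0, -0.0240,-0.0299,-0.0017,0,0,0, -0.0350,-0.0366,-0.0022,0,0,0, -0.0470,-0.0413,-0.0028,0,0,0, -0.0596,-0.0438,-0.0033,0,0,0, -0.0725,-0.0441,-0.0039,0,0,0, -0.0853,-0.0422,-0.0044,0,0,0]'
```

```text
time_s: 8.2
position: [0.6568, -0.173, 0.1682]
orientation: [[0.646, -0.763, -0.002], [-0.763, -0.646, -0.003], [0.001, 0.003, -1.0]]
force: [-6.2, -3.3, 6.6]
width: 0.0156
grasp_force: 19.9
time_s: 9.0
position: [0.6485, -0.1278, 0.1704]
orientation: [[0.646, -0.763, 0.006], [-0.763, -0.646, -0.005], [0.007, -0.001, -1.0]]
force: [1.9, -5.4, 2.4]
width: 0.0158
grasp_force: 19.5
```

```bash
python3 -m creep '[-0.0122,0.0041,-0.0006,0,0,0, -0.0235,0.0103,-0.0011,0,0,0, -0.0336,0.0184,-0.0017,0,0,0, -0.0421,0.0281,-0.0022,0,0,0, -0.0488,0.0391,-0.0028,0,0,0, -0.0535,0.0511,-0.0033,0,0,0, -0.0560,0.0638,-0.0039,0,0,0, -0.0563,0.0767,-0.0044,0,0,0]'; python3 -m creep '[0.0020,0.0128,-0.0006,0,0,0, 0.0061,0.0250,-0.0011,0,0,0, 0.0123,0.0363,-0.0017,0,0,0, 0.0203,0.0463,-0.0022,0,0,0, 0.0300,0.0549,-0.0028,0,0,0, 0.0411,0.0616,-0.0033,0,0,0, 0.0531,0.0663,-0.0039,0,0,0, 0.0657,0.0688,-0.0044,0,0,0]'; python3 -m creep '[0.0129,0.0003,-0.0006,0,0,0, 0.0256,-0.0017,-0.0011,0,0,0, 0.0379,-0.0058,-0.0017,0,0,0, 0.0492,-0.0120,-0.0022,0,0,0, 0.0592,-0.0201,-0.0028,0,0,0, 0.0678,-0.0297,-0.0033,0,0,0, 0.0745,-0.0408,-0.0039,0,0,0, 0.0791,-0.0528,-0.0044,0,0,0]'; python3 -c "from circ import *
rows(374,3.25)"
```

```text
time_s: 9.8
position: [0.6011, -0.1266, 0.1726]
orientation: [[0.646, -0.763, 0.006], [-0.763, -0.646, 0.004], [0.001, -0.007, -1.0]]
force: [3.2, 5.5, 4.5]
width: 0.0156
grasp_force: 19.9
time_s: 10.6
position: [0.5923, -0.1746, 0.1748]
orientation: [[0.647, -0.763, -0.003], [-0.763, -0.647, 0.003], [-0.004, 0.0, -1.0]]
force: [-4.3, 3.9, 7.2]
width: 0.0156
grasp_force: 20.2
time_s: 11.4
position: [0.6383, -0.1897, 0.1771]
orientation: [[0.646, -0.763, -0.002], [-0.763, -0.646, -0.001], [-0.001, 0.002, -1.0]]
force: [-5.8, -0.0, 7.7]
width: 0.0157
grasp_force: 20.2
374 -> 400.0 -0.0038,-0.0018,-0.0002 | -0.0077,-0.0033,-0.0004 | -0.0117,-0.0046,-0.0005 | -0.0158,-0.0057,-0.0007 | -0.0199,-0.0065,-0.0009 | -0.0240,-0.0071,-0.0011 | -0.0282,-0.0075,-0.0013 | -0.0324,-0.0077,-0.0014
```

```bash
python3 -m creep '[0.0025,-0.0126,-0.0006,0,0,0, 0.0028,-0.0255,-0.0011,0,0,0, 0.0009,-0.0383,-0.0017,0,0,0, -0.0033,-0.0505,-0.0022,0,0,0, -0.0095,-0.0618,-0.0028,0,0,0, -0.0175,-0.0719,-0.0033,0,0,0, -0.0272,-0.0804,-0.0039,0,0,0, -0.0382,-0.0871,-0.0044,0,0,0]'; python3 -m creep '[-0.0038,-0.0018,-0.0002,0,0,0, -0.0077,-0.0033,-0.0004,0,0,0, -0.0117,-0.0046,-0.0005,0,0,0, -0.0158,-0.0057,-0.0007,0,0,0, -0.0199,-0.0065,-0.0009,0,0,0, -0.0240,-0.0071,-0.0011,0,0,0, -0.0282,-0.0075,-0.0013,0,0,0, -0.0324,-0.0077,-0.0014,0,0,0]'; python3 -m creep '[-0.0052,0.0002,-0.0002,0,0,-0.0333, -0.0103,0.0007,-0.0004,0,0,-0.0667, -0.0154,0.0016,-0.0007,0,0,-0.1, -0.0204,0.0029,-0.0009,0,0,-0.1333, -0.0253,0.0045,-0.0011,0,0,-0.1667, -0.0301,0.0064,-0.0013,0,0,-0.2, -0.0347,0.0087,-0.0016,0,0,-0.2333, -0.0392,0.0112,-0.0018,0,0,-0.2667]'; python3 -c "
from workcell import monitor as m
import numpy as np
o=m.get_obs();print(o['joint_positions'],o['orientation'].T@o['force'],np.degrees(np.arctan2(o['position'][1]+.1557,o['position'][0]-.6253)))"
```

```text
time_s: 12.2
position: [0.6605, -0.1491, 0.1792]
orientation: [[0.646, -0.763, 0.001], [-0.763, -0.646, -0.005], [0.005, 0.003, -1.0]]
force: [-2.5, -6.1, 4.8]
width: 0.0159
grasp_force: 20.0
time_s: 13.0
position: [0.6544, -0.1344, 0.18]
orientation: [[0.646, -0.763, 0.004], [-0.763, -0.646, -0.005], [0.007, 0.0, -1.0]]
force: [1.2, -6.0, 3.2]
width: 0.016
grasp_force: 19.8
time_s: 13.8
position: [0.6389, -0.1222, 0.1808]
orientation: [[0.953, -0.302, 0.007], [-0.302, -0.953, -0.004], [0.008, 0.001, -1.0]]
force: [3.9, -3.4, 2.0]
width: 0.0161
grasp_force: 19.7
[-1.69076066e+01  2.36991703e+01  8.14083070e+01 -8.49526429e-02
  7.44404850e+01  9.06891022e+01] [ 4.70865828  2.04209856 -1.9202979 ] 67.97306386750077
```

```bash
cat > f.py <<'E'
from workcell import monitor as m
import numpy as np
o=m.get_obs();print("TOOLF",(o['orientation'].T@o['force']).round(1),"phi",np.degrees(np.arctan2(o['position'][1]+.1557,o['position'][0]-.6253)).round(1),"yaw-phi",np.degrees(np.arctan2(o['orientation'][1,0],o['orientation'][0,0])-np.arctan2(o['position'][1]+.1557,o['position'][0]-.6253)).round(1))
E
python3 -m creep '[-0.0052,0.0002,-0.0002,0,0,-0.0333, -0.0103,0.0007,-0.0004,0,0,-0.0667, -0.0154,0.0016,-0.0007,0,0,-0.1, -0.0204,0.0029,-0.0009,0,0,-0.1333, -0.0253,0.0045,-0.0011,0,0,-0.1667, -0.0301,0.0064,-0.0013,0,0,-0.2, -0.0347,0.0087,-0.0016,0,0,-0.2333, -0.0392,0.0112,-0.0018,0,0,-0.2667]'; python3 f.py
python3 -m creep '[-0.0026,0,-0.0001,0,0,-0.0167, -0.0052,0.0002,-0.0002,0,0,-0.0333, -0.0077,0.0004,-0.0003,0,0,-0.05, -0.0103,0.0007,-0.0004,0,0,-0.0667, -0.0129,0.0011,-0.0006,0,0,-0.0833, -0.0154,0.0016,-0.0007,0,0,-0.1, -0.0179,0.0022,-0.0008,0,0,-0.1167, -0.0204,0.0029,-0.0009,0,0,-0.1333]'; python3 f.py
```

```text
time_s: 14.6
position: [0.6259, -0.1246, 0.1814]
orientation: [[0.968, 0.249, 0.022], [0.249, -0.969, -0.009], [0.019, 0.014, -1.0]]
force: [13.7, -13.0, -6.6]
width: 0.0148
grasp_force: 11.4
TOOLF [ 9.9 15.9  7.1] phi 89.0 yaw-phi -74.6
time_s: 15.4
position: [0.6063, -0.1234, 0.1808]
orientation: [[0.863, 0.505, 0.001], [0.505, -0.863, 0.001], [0.001, -0.0, -1.0]]
force: [-0.4, 0.8, 0.1]
width: -0.0
grasp_force: 0.0
TOOLF [ 0.1 -0.9 -0.1] phi 120.4 yaw-phi -90.1
```

The pinch came off the crank, so I'll lift clear, open and look.

```bash
python3 -m creep '[0,0,-0.05,0,0,0, 0,0,-0.1,0,0,0, 0,0,-0.15,0,0,0, 0,0,-0.18,0,0,0, 0,0,-0.18,0,0,0, 0,0,-0.18,0,0,0, 0,0,-0.18,0,0,0, 0,0,-0.18,0,0,0]' -1; python3 - <<'E'
from w import *
from workcell import viewer
ims=[]
for n in("wrist","scene","top"):
    c=viewer.capture(n);pickle.dump(c,open(n+"3.pkl","wb"));ims.append(c["frame"])
print(proj(pickle.load(open("wrist3.pkl","rb")),(.6253,-.1557,.177)),proj(pickle.load(open("scene3.pkl","rb")),(.6253,-.1557,.177)))
a=ims[0];b=cv2.resize(ims[1][195:265,210:310],(400,280),interpolation=cv2.INTER_CUBIC)
im=np.zeros((420,800,3),np.uint8);im[:300,:400]=cv2.resize(a,(400,300));im[:280,400:]=np.clip(b*1.5,0,255)
cv2.imwrite("pics/w3.png",im[:300,:,::-1]);cv2.imwrite("pics/w3b.png",a[:,:,::-1])
E
```

```text
time_s: 16.2
position: [0.6056, -0.1235, 0.2694]
orientation: [[0.864, 0.504, -0.002], [0.504, -0.864, 0.001], [-0.002, -0.002, -1.0]]
force: [0.2, -0.4, -0.2]
width: -0.0
grasp_force: 0.0
[331.2597 213.4833] [261.2406 227.7603]
```

View pics/w3.png

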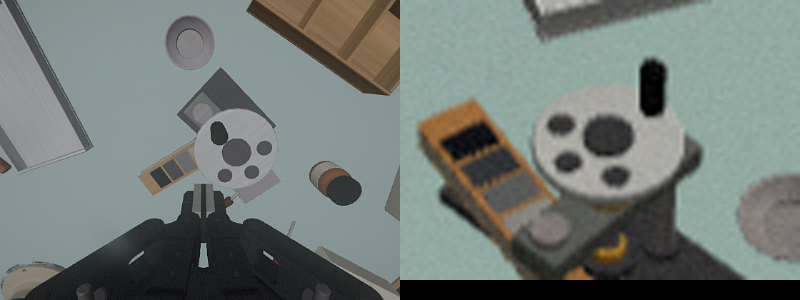

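The lifted wrist view shows the hub at full-frame (331,213) and the crank at (305,182). The crank is still on the wheel and no longer held, so I'll compute its height and angle.

```bash
python3 - <<'E'
from w import *
W,s,t=[pickle.load(open(n+"3.pkl","rb")) for n in("wrist","scene","top")]
pw=blobs(W,262,150,400,262,80,80)
for b in pw:print("w",b)
for b in blobs(s,243,208,285,243,75,20):print("s",b)
for b in blobs(t,322,166,362,210,75,25):print("t",b)
E
```

```text
w (array([306, 150,  80,  30, 278], dtype=int32), array([351.4209, 156.9892]))
w (array([262, 164,  18,  23, 106], dtype=int32), array([270.0377, 175.8585]))
w (array([ 295,  170,   57,   63, 1098], dtype=int32), array([316.7441, 196.9071]))
w (array([360, 197,  21,  20, 112], dtype=int32), array([368.8214, 206.7946]))
w (array([342, 232,  21,  18, 149], dtype=int32), array([351.698 , 240.6242]))
w (array([305, 237,  20,  18, 191], dtype=int32), array([314.4607, 245.7958]))
s (array([270, 209,   7,  15,  88], dtype=int32), array([272.7614, 216.3068]))
s (array([247, 224,   7,   5,  29], dtype=int32), array([249.8276, 225.8966]))
s (array([256, 224,  13,  10, 107], dtype=int32), array([261.5607, 228.5888]))
s (array([272, 229,  13,  14,  59], dtype=int32), array([280.1186, 236.322 ]))
s (array([249, 233,   7,   5,  28], dtype=int32), array([251.5357, 235.0714]))
s (array([260, 237,   8,   5,  30], dtype=int32), array([263.5   , 238.8333]))
t (array([322, 166,  40,  44, 808], dtype=int32), array([337.0012, 179.7735]))
t (array([347, 188,   6,   6,  27], dtype=int32), array([349.4074, 190.5556]))
t (array([356, 192,   6,  18,  31], dtype=int32), array([359.0323, 201.1613]))
t (array([338, 195,   6,   6,  26], dtype=int32), array([340.3846, 197.8462]))
t (array([344, 201,   6,   9,  27], dtype=int32), array([346.7037, 205.5926]))
```

```bash
python3 - <<'E'
from w import *
W,s,t=[pickle.load(open(n+"3.pkl","rb")) for n in("wrist","scene","top")]
s0=pickle.load(open("scene.pkl","rb"));c1=pickle.load(open("w1.pkl","rb"));c2=pickle.load(open("w2.pkl","rb"))
g=cv2.cvtColor(W["frame"],cv2.COLOR_RGB2GRAY);m=np.zeros_like(g);m[165:235,290:356]=g[165:235,290:356]<80
m=cv2.erode(m,np.ones((7,7)));n,l,st,ce=cv2.connectedComponentsWithStats(m);print(st[1:],ce[1:])
big=[(st[i],ce[i]) for i in range(1,n) if st[i,4]>30]
for z in (.172,.174,.176,.178):print(z,proj(s,(.6253,-.1557,z)),proj(W,(.6253,-.1557,z)))
hub=max(big,key=lambda b:b[1][0])[1];cr=min(big,key=lambda b:b[1][0])[1]
print("hub",tri((W,hub),(s,(261.56,228.59))),"crank mid",tri((W,cr),(s,(272.76,216.3))))
for z in(.192,.195):
  d=plane(W,cr,z)-[.6253,-.1557,0];print(np.degrees(np.arctan2(d[1],d[0])),np.hypot(d[0],d[1]))
for b in blobs(c2,220,185,268,230,80,200):print("w2 hub",b,tri((c2,b[1]),(c1,(214.07,175.59))),tri((c2,b[1]),(c1,(214.07,175.59)),(s0,(261.52,232.63))))
# disc diameter in px (bright) W vs c2
E
```

```text
[[298 173  18  27 334]] [[305.6078 186.7934]]
0.172 [261.2468 229.0528] [330.3999 211.4883]
0.174 [261.2443 228.5366] [330.7399 212.2773]
0.176 [261.2418 228.0193] [331.0852 213.0783]
0.178 [261.2393 227.501 ] [331.4356 213.8913]
hub (array([ 0.6213, -0.1335,  0.1465]), np.float64(0.007068579886946395)) crank mid (array([ 0.6389, -0.1216,  0.1963]), np.float64(0.0013148100737787717))
70.80124872235358 0.034898713949685654
70.24583768455257 0.03562774929749384
w2 hub (array([225, 187,  39,  39, 319], dtype=int32), array([246.5172, 207.2476])) (array([ 0.6245, -0.1613,  0.1741]), np.float64(0.00020407827306887828)) (array([ 0.6245, -0.1556,  0.1575]), np.float64(0.00186138160952587))
```

```bash
python3 -m creep '[0.02,0.01,0,0,0,0.07, 0.04,0.02,0,0,0,0.14, 0.0585,0.0283,0,0,0,0.21, 0.0585,0.0283,0,0,0,0.28, 0.0585,0.0283,0,0,0,0.35, 0.0585,0.0283,0,0,0,0.4, 0.0585,0.0283,0,0,0,0.4, 0.0585,0.0283,0,0,0,0.4]' 0.4 12; python3 - <<'E'
from w import *
from workcell import viewer,monitor
print(monitor.get_obs()["position"])
c=viewer.capture("wrist");pickle.dump(c,open("w4.pkl","wb"))
for b in blobs(c,200,160,360,280,80,80):print(b)
for z in(.174,.177):
  print(proj(c,(.6253,-.1557,z)),[proj(c,(.6253+.037*np.cos(np.radians(a)),-.1557+.037*np.sin(np.radians(a)),z+h)) for a in(68,72) for h in (-.005,.0395)])
cv2.imwrite("pics/w4.png",c["frame"][120:300,180:400,::-1].repeat(3,0).repeat(3,1))
E
```

```text
time_s: 17.15
position: [0.6385, -0.1211, 0.2706]
orientation: [[0.953, -0.302, -0.0], [-0.302, -0.953, 0.0], [-0.0, 0.0, -1.0]]
force: [-0.1, 1.1, -0.1]
width: 0.06
grasp_force: 0.0
[ 0.6385 -0.1211  0.2706]
(array([249, 160,  55,  24, 440], dtype=int32), array([274.8   , 169.9977]))
(array([311, 197,  39,  25, 101], dtype=int32), array([333.7426, 203.9406]))
(array([275, 205,  23,  36, 674], dtype=int32), array([285.6098, 223.0267]))
(array([335, 238,  20,  18, 100], dtype=int32), array([344.67, 246.88]))
(array([296, 260,  28,  17, 128], dtype=int32), array([310.6562, 269.1641]))
(array([214, 262,  13,  18, 163], dtype=int32), array([221.4049, 271.9632]))
(array([343, 262,  13,  18, 164], dtype=int32), array([347.561 , 271.9146]))
[329.3949 214.5693] [array([285.4397, 209.4656]), array([285.5827, 229.5051]), array([285.3117, 212.3239]), array([285.4292, 232.8403])]
[329.8988 215.7877] [array([285.4479, 210.609 ]), array([285.5943, 231.1406]), array([285.3184, 213.4952]), array([285.4388, 234.5135])]
```

View pics/w4.png

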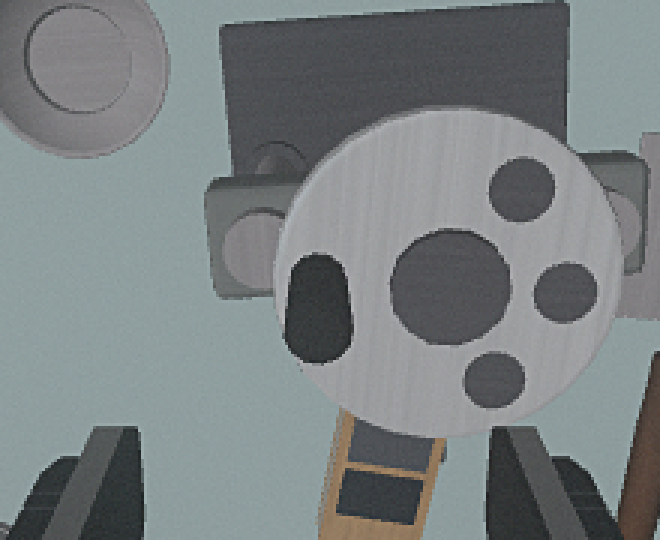

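The crank top is at about (286.5,230) and the hub at (330,215.7), which fits a hub height near 0.177 m with the crank at φ≈68°. So the wheel is probably at its stop. I'll regrip and confirm with a gentle push.

```bash
python3 -m creep '[0,0,0.05,0,0,0, 0,0,0.1,0,0,0, 0,0,0.15,0,0,0, 0,0,0.18,0,0,0, 0,0,0.18,0,0,0, 0,0,0.18,0,0,0, 0,0,0.18,0,0,0, 0,0,0.18,0,0,0]' -0.4 12; python3 -m creep '[0,0,0,0,0,0, 0,0,0,0,0,0, 0,0,0,0,0,0, 0,0,0,0,0,0, 0,0,0,0,0,0, 0,0,0,0,0,0, 0,0,0,0,0,0, 0,0,0,0,0,0]' -1 12; python3 f.py
```

```text
time_s: 18.0
position: [0.6393, -0.1214, 0.1822]
orientation: [[0.953, -0.304, 0.002], [-0.304, -0.953, -0.001], [0.003, 0.0, -1.0]]
force: [0.3, -0.2, -0.5]
width: 0.0257
grasp_force: 0.0
time_s: 18.8
position: [0.6389, -0.122, 0.1821]
orientation: [[0.953, -0.305, 0.002], [-0.305, -0.953, -0.002], [0.002, 0.001, -1.0]]
force: [-1.4, -2.1, 5.3]
width: 0.0156
grasp_force: 19.9
TOOLF [-0.7  2.5 -5.3] phi 68.0 yaw-phi -85.8
```

```bash
python3 -m creep '[-0.001,0,0,0,0,0, -0.002,0,0,0,0,0, -0.003,0,0,0,0,0, -0.004,0,0,0,0,0, -0.005,0,0,0,0,0, -0.006,0,0,0,0,0, -0.007,0,0,0,0,0, -0.008,0,0,0,0,0]'; python3 f.py
```

```text
time_s: 19.6
position: [0.6387, -0.122, 0.1821]
orientation: [[0.952, -0.305, 0.009], [-0.305, -0.952, -0.004], [0.01, 0.001, -1.0]]
force: [7.6, -6.1, 3.7]
width: 0.0157
grasp_force: 19.7
TOOLF [ 9.1  3.4 -3.7] phi 68.4 yaw-phi -86.1
```

```bash
python3 -m creep '[0.002,0,0,0,0,0, 0.004,0,0,0,0,0, 0.006,0,0,0,0,0, 0.008,0,0,0,0,0, 0.008,0,0,0,0,0, 0.008,0,0,0,0,0, 0.008,0,0,0,0,0, 0.008,0,0,0,0,0]'; python3 -c "
from circ import *
rows(68,-6,-17.8);rows(20,-5.5,-17.8)"
```

```text
time_s: 20.4
position: [0.6389, -0.122, 0.182]
orientation: [[0.953, -0.304, 0.002], [-0.304, -0.953, -0.002], [0.002, 0.001, -1.0]]
force: [-0.4, -3.6, 7.5]
width: 0.0154
grasp_force: 20.1
68 -> 20 0.0077,0.0010,0.0003 | 0.0152,0.0027,0.0007 | 0.0225,0.0053,0.0010 | 0.0295,0.0086,0.0013 | 0.0362,0.0126,0.0017 | 0.0423,0.0173,0.0020 | 0.0480,0.0226,0.0023 | 0.0531,0.0284,0.0027
20 -> -24.0 0.0041,0.0058,0.0003 | 0.0076,0.0120,0.0006 | 0.0105,0.0185,0.0009 | 0.0127,0.0252,0.0012 | 0.0143,0.0321,0.0015 | 0.0153,0.0392,0.0018 | 0.0155,0.0463,0.0021 | 0.0151,0.0533,0.0024
```

```bash
python3 -m creep '[0.0077,0.0010,0.0003,0,0,0, 0.0152,0.0027,0.0007,0,0,0, 0.0225,0.0053,0.0010,0,0,0, 0.0295,0.0086,0.0013,0,0,0, 0.0362,0.0126,0.0017,0,0,0, 0.0423,0.0173,0.0020,0,0,0, 0.0480,0.0226,0.0023,0,0,0, 0.0531,0.0284,0.0027,0,0,0]'; python3 f.py; python3 -m creep '[0.0041,0.0058,0.0003,0,0,0, 0.0076,0.0120,0.0006,0,0,0, 0.0105,0.0185,0.0009,0,0,0, 0.0127,0.0252,0.0012,0,0,0, 0.0143,0.0321,0.0015,0,0,0, 0.0153,0.0392,0.0018,0,0,0, 0.0155,0.0463,0.0021,0,0,0, 0.0151,0.0533,0.0024,0,0,0]'; python3 f.py
```

```text
time_s: 21.2
position: [0.6587, -0.1406, 0.1808]
orientation: [[0.953, -0.304, -0.001], [-0.304, -0.953, 0.004], [-0.002, -0.003, -1.0]]
force: [-1.9, 3.1, 10.9]
width: 0.0158
grasp_force: 20.3
TOOLF [ -2.8  -2.4 -10.8] phi 24.4 yaw-phi -42.1
time_s: 22.0
position: [0.6604, -0.1679, 0.1797]
orientation: [[0.953, -0.304, 0.005], [-0.304, -0.953, 0.004], [0.003, -0.005, -1.0]]
force: [2.5, 3.3, 6.6]
width: 0.016
grasp_force: 20.1
TOOLF [ 1.4 -3.9 -6.6] phi -19.2 yaw-phi 1.5
```

```bash
python3 -m creep '[0,0,0,0,0,0, 0,0,0,0,0,0, 0,0,0,0,0,0, 0,0,0,0,0,0, 0,0,-0.05,0,0,0, 0,0,-0.1,0,0,0, 0,0,-0.2,0,0,0, 0,0,-0.2,0,0,0]' 0 30; python3 -m creep '[-0.1,0,0,0,0,0.03, -0.2,0,0,0,0,0.07, -0.3,0,0,0,0,0.07, -0.335,0,0,0,0,0.07, -0.335,0,0,0,0,0.07, -0.335,0,0,0,0,0.07, -0.335,0,0,0,0,0.07, -0.335,0,0,0,0,0.07]' 1; python3 - <<'E'
from w import *
from workcell import viewer,monitor
o=monitor.get_obs();print(o["position"])
c=viewer.capture("wrist");pickle.dump(c,open("w5.pkl","wb"))
s=viewer.capture("scene");pickle.dump(s,open("scene5.pkl","wb"))
for b in blobs(s,243,208,290,245,75,20):print("s",b)
cv2.imwrite("pics/w5.png",c["frame"][:,:,::-1])
E
```

```text
time_s: 22.8
position: [0.6615, -0.1714, 0.2858]
orientation: [[0.952, -0.304, 0.012], [-0.304, -0.953, -0.005], [0.013, 0.001, -1.0]]
force: [0.3, 0.1, 1.5]
width: 0.043
grasp_force: 0.0
time_s: 23.6
position: [0.5002, -0.12, 0.2778]
orientation: [[0.898, -0.44, -0.0], [-0.44, -0.898, -0.0], [-0.0, 0.0, -1.0]]
force: [0.5, -0.1, -0.4]
width: 0.0857
grasp_force: 0.0
[ 0.5002 -0.12    0.2778]
s (array([255, 219,  20,  21, 226], dtype=int32), array([265.8186, 229.3584]))
s (array([250, 221,   7,   5,  27], dtype=int32), array([253.2222, 222.8519]))
s (array([268, 229,  18,  16,  73], dtype=int32), array([279.1781, 237.6438]))
s (array([246, 230,   7,   5,  29], dtype=int32), array([249.    , 231.8621]))
s (array([243, 233,  14,  12,  39], dtype=int32), array([246.9744, 240.9744]))
```

View pics/w5.png

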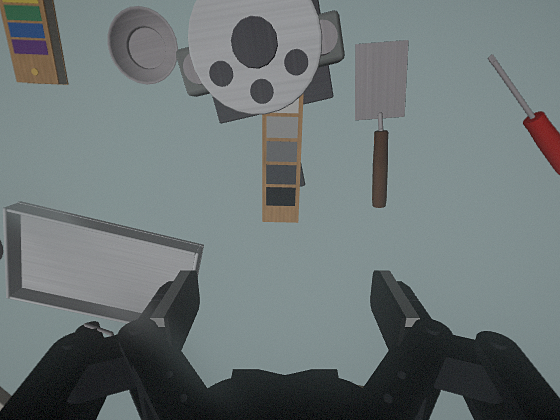

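The wrist view shows the book's top face with edges x≈262 and 299 and its front edge at y≈222, aligned with the tool. The wheel hub is at (254,42), and the tray is at lower left with its corner at (203,245).

```bash
python3 - <<'E'
from w import *
c=pickle.load(open("w5.pkl","rb"));c1=pickle.load(open("w1.pkl","rb"));c2=pickle.load(open("w2.pkl","rb"))
def fr(c,x0,y0,x1,y1):
    h=cv2.cvtColor(c["frame"],cv2.COLOR_RGB2HSV);m=((h[:,:,1]>75)&(h[:,:,0]<28)&(h[:,:,2]>60)).astype(np.uint8)
    mm=np.zeros_like(m);mm[y0:y1,x0:x1]=m[y0:y1,x0:x1]
    mm=cv2.morphologyEx(mm,cv2.MORPH_CLOSE,np.ones((31,31)));n,l,st,ce=cv2.connectedComponentsWithStats(mm);i=1+np.argmax(st[1:,4])
    return cv2.approxPolyDP(cv2.findContours((l==i).astype(np.uint8),0,1)[0][0],4,True)[:,0]
q=fr(c,245,120,325,240);q2=fr(c2,270,240,350,305);q1=fr(c1,240,205,310,270);print(q.tolist(),q2.tolist(),q1.tolist())
for p in q:print(p,plane(c,p.astype(float),.036))
L=min(q,key=lambda p:p[0]-p[1]);R=max(q,key=lambda p:p[0]+p[1])
for d,qq in((c2,q2),(c1,q1)):
  B=sorted(qq.tolist(),key=lambda p:-p[1])[0];Rr=max(qq.tolist(),key=lambda p:p[0])
  print("L",tri((c,L.astype(float)),(d,np.array(B,float))),"R",tri((c,R.astype(float)),(d,np.array(Rr,float))))
# tray corners in w5 (outer rim by eye)
for p in((203,245),(7,206)):print("tray",plane(c,p,.03))
t=pickle.load(open("top3.pkl","rb"))
E
```

```text
[[263, 120], [262, 219], [297, 222], [301, 120], [297, 138], [266, 138]] [[286, 242], [309, 299], [341, 288], [321, 240]] [[251, 205], [278, 262], [303, 252], [285, 205]]
[263 120] [ 0.5733 -0.1257  0.036 ]
[262 219] [ 0.4597 -0.0651  0.036 ]
[297 222] [ 0.4348 -0.1058  0.036 ]
[301 120] [ 0.5529 -0.1672  0.036 ]
[297 138] [ 0.5357 -0.1537  0.036 ]
[266 138] [ 0.5526 -0.1191  0.036 ]
L (array([ 0.4615, -0.0672,  0.0436]), np.float64(0.000560802670775182)) R (array([ 0.4339, -0.1056,  0.0338]), np.float64(0.0002177274771013372))
L (array([ 0.4592, -0.0659,  0.0391]), np.float64(0.0013757303140131609)) R (array([ 0.4338, -0.1052,  0.0312]), np.float64(0.000709133361043525))
tray [0.4598 0.0297 0.03  ]
tray [0.6272 0.2387 0.03  ]
```

```bash
python3 -m creep '[0.014,-0.005,0.03,0,0,0.013, 0.028,-0.011,0.1,0,0,0.013, 0.028,-0.011,0.18,0,0,0.013, 0.028,-0.011,0.26,0,0,0.013, 0.028,-0.011,0.34,0,0,0.013, 0.028,-0.011,0.42,0,0,0.013, 0.028,-0.011,0.42,0,0,0.013, 0.028,-0.011,0.42,0,0,0.013]' 0.7; python3 - <<'E'
from w import *
from workcell import viewer,monitor
o=monitor.get_obs();print(o["position"])
c=viewer.capture("wrist");cv2.imwrite("pics/w6.png",cv2.resize(c["frame"][120:,100:460,::-1],None,fx=1.3,fy=1.3))
E
```

```text
time_s: 24.5
position: [0.5144, -0.1209, 0.0682]
orientation: [[0.885, -0.465, -0.001], [-0.465, -0.885, 0.0], [-0.001, 0.0, -1.0]]
force: [0.6, -0.1, 0.2]
width: 0.0724
grasp_force: 0.0
[ 0.5144 -0.1209  0.0682]
```

View pics/w6.png

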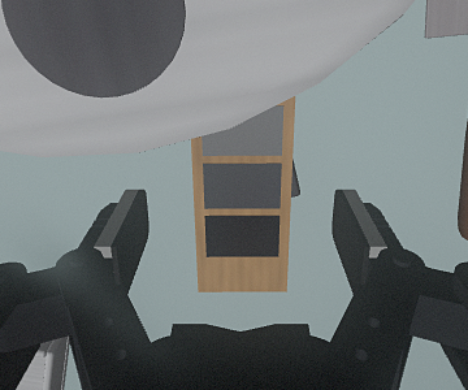

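The fingers straddle the book evenly (book centre x≈243, finger mid x≈240). I'll descend, grip and draw it out.

```bash
python3 -m creep '[0,0,0.03,0,0,0, 0,0,0.06,0,0,0, 0,0,0.09,0,0,0, 0,0,0.11,0,0,0, 0,0,0.11,0,0,0, 0,0,0.11,0,0,0, 0,0,0.11,0,0,0, 0,0,0.11,0,0,0]' 0.7; python3 -m creep '[0,0,0,0,0,0, 0,0,0,0,0,0, 0,0,0,0,0,0, 0,0,0,0,0,0, 0,0,0,0,0,0, 0,0,0,0,0,0, 0,0,0,0,0,0, 0,0,0,0,0,0]' -1 50
```

```text
time_s: 25.35
position: [0.5147, -0.1209, 0.0141]
orientation: [[0.886, -0.465, 0.002], [-0.465, -0.886, -0.001], [0.002, -0.0, -1.0]]
force: [-0.6, 0.3, -0.3]
width: 0.0726
grasp_force: 0.0
time_s: 26.15
position: [0.5144, -0.1209, 0.0138]
orientation: [[0.886, -0.465, 0.001], [-0.465, -0.886, -0.0], [0.001, 0.0, -1.0]]
force: [-0.6, 0.3, 5.0]
width: 0.0472
grasp_force: 53.0
```

```bash
python3 -m creep '[0,0,-0.002,0,0,0, 0,0,-0.005,0,0,0, -0.01,0,-0.005,0,0,0, -0.03,0,-0.005,0,0,0, -0.06,0,-0.005,0,0,0, -0.09,0,-0.005,0,0,0, -0.12,0,-0.005,0,0,0, -0.14,0,-0.005,0,0,0]'; python3 -m creep '[-0.03,0,0,0,0,0, -0.06,0,0,0,0,0, -0.08,0,0,0,0,0, -0.1,0,0,0,0,0, -0.12,0,0,0,0,0, -0.12,0,-0.02,0,0,0, -0.12,0,-0.06,0,0,0, -0.12,0,-0.1,0,0,0]'
```

```text
time_s: 26.95
position: [0.4495, -0.087, 0.0154]
orientation: [[0.886, -0.464, -0.003], [-0.464, -0.886, 0.001], [-0.003, 0.0, -1.0]]
force: [-0.4, -0.4, -2.0]
width: 0.0467
grasp_force: 52.3
time_s: 27.75
position: [0.3984, -0.0601, 0.0661]
orientation: [[0.886, -0.465, -0.001], [-0.465, -0.886, 0.0], [-0.001, 0.0, -1.0]]
force: [0.7, -0.2, -3.0]
width: 0.0469
grasp_force: 52.2
```

```bash
python3 -m creep '[0,0,-0.08,0,0,0, 0,-0.04,-0.16,0,0,-0.05, -0.02,-0.12,-0.168,0,0,-0.12, -0.04,-0.2,-0.168,0,0,-0.19, -0.06,-0.28,-0.168,0,0,-0.26, -0.08,-0.35,-0.168,0,0,-0.33, -0.09,-0.41,-0.168,0,0,-0.4, -0.092,-0.46,-0.168,0,0,-0.47]'; python3 -m creep '[0,0,0,0,0,-0.07, 0,0,0,0,0,-0.14, 0,0,0,0,0,-0.17, 0,0,0,0,0,-0.17, 0,0,0,0,0,-0.17, 0,0,0,0,0,-0.17, 0,0,0,0,0,-0.17, 0,0,0,0,0,-0.17]'; python3 - <<'E'
from w import *
from workcell import viewer,monitor
o=monitor.get_obs();print(o["position"],o["orientation"][:,0])
c=viewer.capture("wrist");pickle.dump(c,open("w7.pkl","wb"));t=viewer.capture("top")
im=np.zeros((420,790,3),np.uint8);im[:,:560]=c["frame"];im[:230,560:]=cv2.resize(t["frame"][180:310,160:290],(230,230))
cv2.imwrite("pics/w7.png",im[:,:,::-1])
E
```

```text
time_s: 28.55
position: [0.4646, 0.1667, 0.1496]
orientation: [[0.873, 0.487, -0.0], [0.487, -0.873, 0.0], [-0.0, -0.0, -1.0]]
force: [0.6, -0.2, -2.9]
width: 0.0472
grasp_force: 52.4
time_s: 29.35
position: [0.465, 0.1646, 0.1498]
orientation: [[0.655, 0.756, 0.0], [0.756, -0.655, -0.0], [-0.0, 0.0, -1.0]]
force: [0.9, 0.4, -2.1]
width: 0.0468
grasp_force: 52.4
[0.465  0.1646 0.1498] [ 0.6549  0.7557 -0.    ]
```

View pics/w7.png

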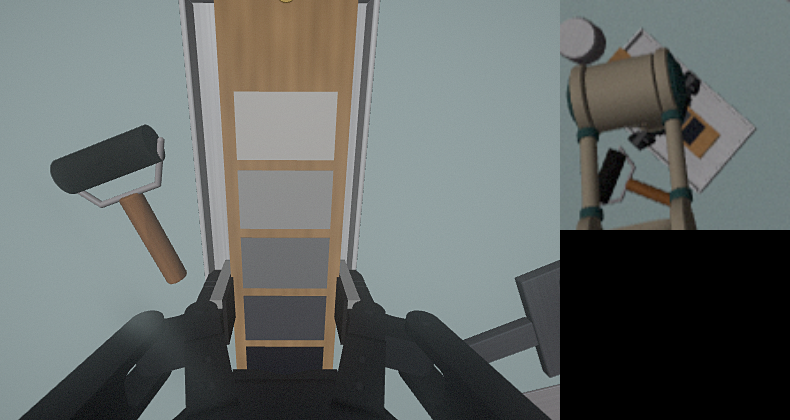

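The book lines up with the tray: walls at x≈180 and 380, book edges at x≈217 and 357. Lowering.

```bash
python3 -m creep '[0,0,0.05,0,0,0, 0,0,0.11,0,0,0, 0,0,0.16,0,0,0, 0,0,0.2,0,0,0, 0,0,0.23,0,0,0, 0,0,0.25,0,0,0, 0,0,0.262,0,0,0, 0,0,0.27,0,0,0]'; python3 -m creep '[0,0,0.001,0,0,0, 0,0,0.003,0,0,0, 0,0,0.005,0,0,0, 0,0,0.007,0,0,0, 0,0,0.009,0,0,0, 0,0,0.01,0,0,0, 0,0,0.011,0,0,0, 0,0,0.011,0,0,0]'
```

```text
time_s: 30.25
position: [0.4653, 0.1648, 0.0146]
orientation: [[0.655, 0.756, 0.0], [0.756, -0.655, -0.0], [0.0, 0.0, -1.0]]
force: [0.0, 0.0, -2.4]
width: 0.0472
grasp_force: 52.4
time_s: 31.05
position: [0.465, 0.1647, 0.0092]
orientation: [[0.655, 0.756, -0.0], [0.756, -0.655, -0.0], [-0.0, -0.0, -1.0]]
force: [0.1, 0.0, -1.3]
width: 0.0469
grasp_force: 52.4
```

```bash
python3 -m creep '[0,0,0.001,0,0,0, 0,0,0.002,0,0,0, 0,0,0.003,0,0,0, 0,0,0.004,0,0,0, 0,0,0.005,0,0,0, 0,0,0.005,0,0,0, 0,0,0.005,0,0,0, 0,0,0.005,0,0,0]'
```

```text
time_s: 31.85
position: [0.465, 0.1647, 0.0068]
orientation: [[0.655, 0.756, 0.0], [0.756, -0.655, -0.0], [0.0, 0.0, -1.0]]
force: [0.1, 0.5, 0.4]
width: 0.047
grasp_force: 52.5
```

```bash
python3 -m creep '[0,0,0.001,0,0,0, 0,0,0.002,0,0,0, 0,0,0.002,0,0,0, 0,0,0.002,0,0,0, 0,0,0.002,0,0,0, 0,0,0.002,0,0,0, 0,0,0.002,0,0,0, 0,0,0.002,0,0,0]'; python3 -m creep '[0,0,0,0,0,0, 0,0,0,0,0,0, 0,0,0,0,0,0, 0,0,0,0,0,0, 0,0,0,0,0,0, 0,0,0,0,0,0, 0,0,0,0,0,0, 0,0,0,0,0,0]' 0.6; python3 -m creep '[0,0,-0.02,0,0,0, 0,0,-0.05,0,0,0, 0,0,-0.1,0,0,0, 0,0,-0.15,0,0,0, 0,0,-0.2,0,0,0, 0,0,-0.3,0,0,0, 0,0,-0.4,0,0,0, 0,0,-0.4,0,0,0]'; python3 -m creep '[-0.1,0,0,0,0,0, -0.2,0,0,0,0,0, -0.2,0,0,0,0,0, -0.2,0,0,0,0,0, -0.2,0,0,0,0,0, -0.2,0,0,0,0,0, -0.2,0,0,0,0,0, -0.2,0,0,0,0,0]';  python3 - <<'E'
from w import *
from workcell import viewer
t=viewer.capture("top");c=viewer.capture("wrist");s=viewer.capture("scene")
im=np.zeros((600,800,3),np.uint8);im[:300,:400]=cv2.resize(c["frame"],(400,300));im[:300,400:]=cv2.resize(t["frame"][150:300,160:360],(400,300));im[300:,:400]=cv2.resize(s["frame"][130:280,210:410],(400,300))
cv2.imwrite("pics/end.png",np.clip(im[:,:,::-1]*1.3,0,255))
E
```

```text
time_s: 32.65
position: [0.4651, 0.1647, 0.0068]
orientation: [[0.654, 0.756, 0.0], [0.756, -0.654, -0.0], [0.0, 0.0, -1.0]]
force: [-2.4, -1.5, 8.9]
width: 0.0473
grasp_force: 53.8
time_s: 33.45
position: [0.465, 0.1647, 0.0057]
orientation: [[0.655, 0.756, -0.0], [0.756, -0.655, -0.0], [-0.0, 0.0, -1.0]]
force: [0.1, 0.2, -0.1]
width: 0.0682
grasp_force: 0.0
time_s: 34.25
position: [0.4695, 0.1657, 0.2135]
orientation: [[0.654, 0.756, 0.015], [0.756, -0.654, 0.003], [0.012, 0.01, -1.0]]
force: [0.4, 0.9, 1.0]
width: 0.0681
grasp_force: 0.0
time_s: 35.05
position: [0.4, 0.0896, 0.2056]
orientation: [[0.654, 0.757, -0.0], [0.757, -0.654, -0.0], [-0.0, -0.0, -1.0]]
force: [0.1, -0.4, 0.5]
width: 0.0683
grasp_force: 0.0[ WARN:0@0.714] global loadsave.cpp:1063 imwrite_ Unsupported depth image for selected encoder is fallbacked to CV_8U.
```

View pics/end.png

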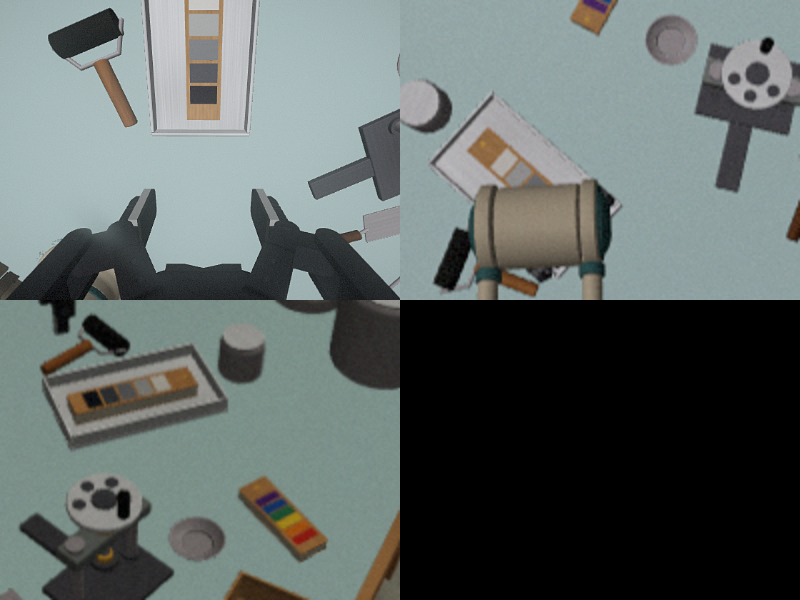

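All three views show the book lying flat inside the tray, the wheel eased back and the hand clear, so I'm handing in the job.

```bash
python3 -c "
from workcell import workorder
print(workorder.sign_off())"
```

```text
the job is handed in; nothing more can be done
None
```

I handed the job in at about 35 s: the wheel was wound to its top stop and eased back about 87°, and the swatch book lies flat in the tray with nothing else seen to move; the fingers slipped off the crank once at the stop, so I regripped and confirmed it with a gentle push, and sign-off gave no verdict.

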